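# Reload a centrifuge rotor in balanced pairs

## Task

In the last run each amber bottle was spun against a blue-capped balance bottle; now two white green-capped bottles are to be spun along with the ambers. Reload the rotor so that it is balanced: the two ambers in buckets exactly opposite each other, the two whites in the other two opposite buckets, and both blue-capped balance bottles put away in the bottle rack. Stand every bottle upright and fully down in its bucket or rack hole, never tip one over, and leave the culture dish and the wash bottle where they are.

Things in the scene. Friction and masses are not known exactly. Their poses are not given: they have to be found in the camera images.
- amber_1_mid (a point): amber reagent bottle with a black screw cap, one of two alike: 50 mm diameter, 98 mm tall, cap 28 mm diameter and 20 mm high on top, straight body up to about 55 mm above its underside, then sloping in to the neck; about 0.16 kg. This point is on its axis, 49 mm above its underside; z up along its axis.
- amber_2_mid (a point): amber reagent bottle with a black screw cap, one of two alike: 50 mm diameter, 98 mm tall, cap 28 mm diameter and 20 mm high on top, straight body up to about 55 mm above its underside, then sloping in to the neck; about 0.16 kg. This point is on its axis, 49 mm above its underside; z up along its axis.
- balance_1_mid (a point): balance bottle (counterweight), white with a blue screw cap and a blue label, one of two alike: 46 mm diameter, 99 mm tall, cap 28 mm diameter and 18 mm high on top, straight body up to 64 mm above its underside, then sloping in to the neck; about 0.15 kg. This point is on its axis, 49 mm above its underside; z up along its axis.
- balance_2_mid (a point): balance bottle (counterweight), white with a blue screw cap and a blue label, one of two alike: 46 mm diameter, 99 mm tall, cap 28 mm diameter and 18 mm high on top, straight body up to 64 mm above its underside, then sloping in to the neck; about 0.15 kg. This point is on its axis, 49 mm above its underside; z up along its axis.
- white_1_mid (a point): white reagent bottle with a green screw cap, one of two alike: 42 mm diameter, 99 mm tall, cap 24 mm diameter and 17 mm high on top, straight body up to about 60 mm above its underside, then sloping in to the neck; about 0.14 kg. This point is on its axis, 49 mm above its underside; z up along its axis.
- white_2_mid (a point): white reagent bottle with a green screw cap, one of two alike: 42 mm diameter, 99 mm tall, cap 24 mm diameter and 17 mm high on top, straight body up to about 60 mm above its underside, then sloping in to the neck; about 0.14 kg. This point is on its axis, 49 mm above its underside; z up along its axis.
- rotor: four-place centrifuge rotor: aluminium cross with four dark steel buckets, 265 mm across, fixed. Origin: centre of its underside on the worktop, z up. Bucket centres lie 95 mm from it along its +x, +y, -x and -y axes. Each bucket is an open cup: bore 66 mm, rim 80 mm and inner floor (bottles stand on it) 40 mm above the worktop. Black nut at the centre, top 98 mm above the worktop.
- bottle_rack: white bottle rack with three round holes in a row, 256 x 86 mm, 40 mm high, fixed. Origin: centre of its underside on the worktop, z up, x along the row; hole centres at -85, 0 and +85 mm along x. Holes 66 mm wide; bottles stand on its base plate, 6 mm above the worktop, the deck round them is 40 mm above the worktop. One hole is free at the start.
- culture_dish_mid (a point): closed culture dish with pink medium, 61 mm diameter, 14 mm high, lying on the worktop in front of the work; to be left alone. This point is its centre.
- squeeze_bottle_mid (a point): white wash bottle with blue cap and bent blue spout, 67 x 73 mm, 195 mm tall, standing on the worktop behind the work; to be left alone. This point is on its axis 60 mm above the worktop.
Things that resemble listed ones, but are neither listed nor needed, are in the scene too. Leave any pink or purple look-alike of the part that bears amber_1_mid alone.

How it is judged:
By the outcome, as a careful person would: the job done as asked, in the order asked, and still so for the second after the job is handed in, with the robot touching nothing.
It also fails if it takes over 120 s, if anything falls off the work surface, if the arm or the gripper's body presses on something with over 40 N, if the wrist force passes 120 N, or if a joint passes its speed limit or range.

## Robot

A 6-joint arm with a two-finger parallel gripper is mounted at the origin on a cart in front of the work surface, level with it; the furniture and walls round the work are solid. World frame = base frame: x ahead of the robot, y to its left, z up, the work surface at z = 0. Lengths are in m, angles in rad, forces in N, time in s.
With the tool pointing down it reaches from about 0.3 to 0.875 m from the base axis. Payload 6.4 kg.
Tool frame: the origin (TCP) lies midway between the tips of the shut fingers; the grasp point (between the pads) lies 19 mm behind it (hold_point_z is the distance from the TCP to the grasp point, in m); z points along the fingers, y is the line along which they close (so a half turn about z gives the same grasp; the last joint's range is limited). The gripper opens to 85 mm and grips with 20 to 120 N. Pads are 22 mm wide; open, the fingers measure 114 mm over their backs; the gripper's body (76 mm by 85 mm) begins 54 mm behind the grasp point. The pads swing forward as they close: fully open they stand 13 mm farther back than shut.
Start: joints at [1.131, 0.181, 1.607, -0, 1.354, -0.206], TCP at [0.133, 0.559, 0.231] pointing down, gripper open.
Joint ranges: [-2.99, 2.99], [-0.89, 2.07], [0.3, 2.58], [-1.14, 4.28], [0, 2.63], [-3.12, 3.12]. Speed limits (rad/s): [2.57, 2.57, 3.01, 3.14, 3.14, 3.14].

## Interface

Orientations are given as a rotation vector (axis times angle).
In Python, from station import * gives the robot as it stands. The module is installed in compiled form; this text tells all that it offers.
- The arm moves only by the tool arm_command, never from a script. Its argument "moves" is a list that holds one entry, the list of rows, each a list of 6 numbers: the shift along the world's x, y, z each as a share of 0.25 m, from -1 to 1, then the turn, a rotation vector about the world's x, y, z each as a share of 6 degrees, from -1 to 1. A call has 1 to 10 rows; each row shifts and turns the commanded pose from where the row before left it; what a row does not reach is not made up. A row lasts 1/10 s, in which the tool goes at most 50 mm and 8.59 degrees, less where a joint would pass 70% of its speed; a pose out of reach is approached as far as the arm can. A call with a number of a shift or a turn outside -1 to 1 is refused whole. A call with a gripper value outside its range is refused whole. "claw" is the closure, from 0 (fully open) to 1 (shut), set as the call begins (left out, the last holds). The fingers move at their own pace and stop on an object; the grip force is fixed at half the most. Time passes only in rows, so rows that do not move let the fingers close. It gives the time, the measured TCP pose, the force, the opening and the grip force at its end, in the units of the state.
- get_state(): the state, without advancing time (a new reading comes with each control period).
- capture(name): name is "side" or "top" or "wrist"; returns (picture, depth): 384x512x3 uint8, red, green, blue; 384x512 float32, m along the optical axis (not along the pixel's ray), 0 where there is no reading.
- camera_model(name): a dict with "vertical_fov" (degrees; the focal length in pixels is half the picture's height over the tangent of half this angle, whatever the lens; pixels are square), "cx", "cy" (the principal point, pixels), "R" (3x3) and "t" (3): a world point X has camera coordinates R X + t. Camera axes: x right, y down, z forward; pixel columns grow to the right and rows downward; lengths in m; the calibration is good to about 2 mm. A picture is of the moment at which its call begins: read the wrist's pose just before it. camera_model takes no time and is no camera call; for the wrist camera it gives the pose at the moment of the call.
- job_done(): hands the job in; it is judged then, once.
The state is a dict: "t": time; "joint_pos": joint angles; "joint_vel": joint speeds; "effort": joint torques, N m; "tcp_pos": TCP position; "tool_rot": TCP orientation; "wrist_force": force on the tool from outside, world axes, zero at the start; "torque": the same for the moment, N m; "gripper_width": opening from 0.0 (shut) to 1.0 (fully open); "grasp_force": force on a finger pad.
Only numpy, scipy, OpenCV 4.12 (cv2) and the standard library are available. Lean on these libraries where they do the work, as an engineer would, in place of code of your own. Each camera call takes 0.05 s, during which the arm holds its last target. There are 200 camera calls.

## Working session

There is one attempt and no reset: what is moved stays moved. The work goes in short steps, Python scripts to look and compute and a tool call to move; the robot and the scene stay as the last step left them, time stands still between calls to the robot, and variables do not carry over. Pictures are saved under pics/ and viewed, at most 14 in all, crops included, and the job is handed in when it is done.

Besides the shell and the picture viewer there is one more tool, called after "Call:" as a command line: name --argument value ..., lists and objects as JSON in quotes. arm_command: Moves the arm, as the interface text tells. Its arguments: {"type":"object","properties":{"moves":{"type":"array","items":{"type":"array","items":{"type":"array","items":{"type":"number"}}}},"claw":{"type":"number"}},"required":["moves"]}

```bash
mkdir -p pics; cat > h.py <<'E'
from station import *
import numpy as np, cv2
def world(name,d,m,us,vs):
    f=d.shape[0]/2/np.tan(np.radians(m["vertical_fov"])/2)
    z=d[vs,us]; c=np.stack([(us-m["cx"])/f*z,(vs-m["cy"])/f*z,z],-1)
    return (c-m["t"])@np.asarray(m["R"])
def cloud(name):
    m=camera_model(name); p,d=capture(name)
    v,u=np.mgrid[:d.shape[0],:d.shape[1]]
    w=world(name,d,m,u,v); w[d==0]=np.nan
    return p,d,w
E
python3 - <<'E'
from h import *
for n in("top","side"):
    p,d,w=cloud(n); cv2.imwrite(f"pics/{n}0.png",p[...,::-1]); np.savez(f"{n}0.npz",p=p,d=d,w=w)
    m=camera_model(n);print(n,m["vertical_fov"],-np.array(m["R"]).T@m["t"])
print(get_state())
E
```

```text
top 55.623760117655955 [ 0.46624984 -0.02570028  0.98568473]
side 55.37325036096398 [0.43290846 0.725463   0.66041333]
{'t': 0.1, 'joint_pos': array([ 1.13069012e+00,  1.81513093e-01,  1.60789381e+00, -4.76933823e-06,
        1.35379884e+00, -2.06279556e-01]), 'joint_vel': array([-0.00039059, -0.00192745, -0.0046525 , -0.00054289, -0.00131755,
       -0.00036407]), 'effort': array([ 2.92424356e-04, -4.45876050e+01, -3.52237022e+01, -2.44134280e-04,
        4.15769638e-03, -1.67372974e-05]), 'tcp_pos': array([0.132987  , 0.55890336, 0.23045504]), 'tool_rot': array([-3.66396922e-01, -3.11964116e+00,  2.40458926e-03]), 'wrist_force': array([-0.76855923, -0.46590935,  0.24156759]), 'torque': array([-0.05521734,  0.01333254,  0.05067656]), 'grasp_force': 0.0, 'gripper_width': 0.9959963082866451}
```

View pics/top0.png

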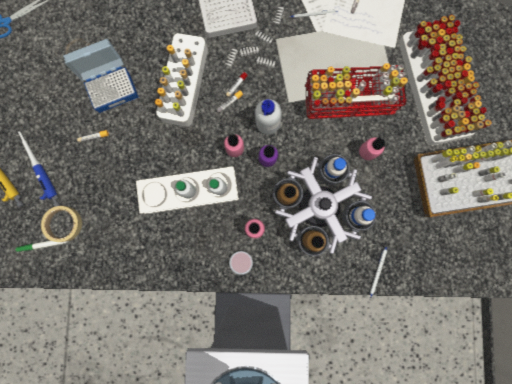

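View pics/side0.png

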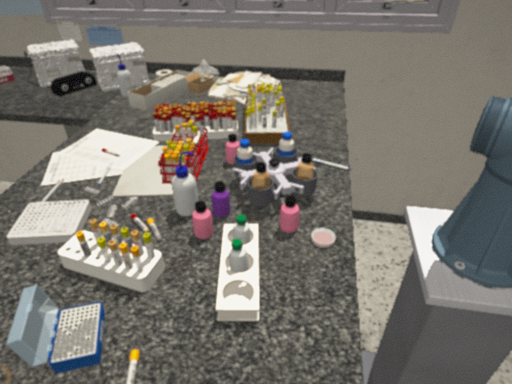

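Image-up is +x and image-left is +y. In the top view the ambers are at (288,193) and (314,240), the blue caps at (335,168) and (361,215), and the rotor nut at (323,205). The whites are at (185,187) and (217,184), and the free rack hole at (153,194). Next I measure the positions.

```bash
python3 - <<'E'
from h import *
def cap(n,zlo,zhi,x,y,r=.03):
    w=np.load(f"{n}0.npz")["w"]
    m=(np.abs(w[...,2]-(zlo+zhi)/2)<(zhi-zlo)/2)&(np.hypot(w[...,0]-x,w[...,1]-y)<r)
    P=w[m]; 
    if len(P)<4: return None
    v,u=np.where(m)
    (c,rr)=cv2.minEnclosingCircle(P[:,:2].astype(np.float32)*1000)
    return np.round(np.r_[P.mean(0)*1000,(P[:,:2].max(0)+P[:,:2].min(0))*500,c,rr,len(P)],1)
w=np.load("top0.npz")["w"]
for k,(u,v,zl,zh) in dict(A1=(288,193,.128,.15),A2=(314,240,.128,.15),B1=(361,215,.128,.15),B2=(335,168,.128,.15),nut=(324,205,.088,.11),W1=(185,187,.095,.115),W2=(217,184,.095,.115)).items():
    P=w[v-5:v+6,u-5:u+6].reshape(-1,3); x,y,z=np.nanmedian(P,0)
    print(k,np.round([x,y,z],3),cap("top",zl,zh,x,y),"side",cap("side",zl,zh,x,y))
# bucket rims / rack deck
R=w[(np.abs(w[...,2]-.04)<.006)&(w[...,1]>0.05)&(w[...,1]<.4)&(w[...,0]>.35)&(w[...,0]<.6)]
p=np.load("top0.npz")["p"];
s=(np.abs(w[...,2]-.04)<.006)&(p.min(-1)>140); v,u=np.where(s&(np.mgrid[:384,:512][1]<245)&(np.mgrid[:384,:512][0]>160)&(np.mgrid[:384,:512][0]<220))
rc=cv2.minAreaRect(w[v,u,:2].astype(np.float32)*1000);print("rack",rc)
crop=lambda a,b,c,d:cv2.resize(p[b:d,a:c],None,fx=4,fy=4,interpolation=cv2.INTER_CUBIC)[...,::-1]
cv2.imwrite("pics/c1.png",crop(250,130,410,270))
# raw cloud at rim height
m=(np.abs(w[...,2]-.08)<.004)&(np.hypot(w[...,0]-.43,w[...,1]+.2)<.16);print(m.sum())
E
```

```text
A1 [ 0.553 -0.09   0.136] [558.  -95.6 137.  558.3 -96.1 558.3 -96.1  14.1 113. ] side [557.2 -91.7 134.9 557.5 -93.5 555.9 -93.6  15.8  75. ]
A2 [ 0.446 -0.153  0.134] [ 442.5 -162.   137.   442.4 -162.2  442.3 -162.2   14.   119. ] side [ 440.6 -157.3  135.1  440.6 -159.6  439.7 -159.7   15.3   65. ]
B1 [ 0.507 -0.266  0.116] [ 508.5 -278.7  137.8  508.9 -279.7  508.8 -280.    14.9  133. ] side [ 506.3 -273.9  135.6  507.5 -276.1  507.  -275.9   14.6   57. ]
B2 [ 0.618 -0.202  0.117] [ 626.6 -211.4  137.9  627.8 -212.   627.4 -212.2   14.9  127. ] side [ 624.8 -207.3  135.7  624.5 -210.5  624.5 -209.9   14.4   63. ]
nut [ 0.53  -0.182  0.096] [ 534.  -185.    96.3  534.2 -185.9  534.3 -185.7   16.6  137. ] side [ 532.4 -179.8   94.7  532.7 -182.4  533.5 -184.    16.2   71. ]
W1 [0.566 0.161 0.081] [569.4 169.3 103.4 569.1 169.8 569.7 169.9  11.7  78. ] side [568.8 174.1 102.1 569.4 172.6 569.4 172.1  11.9  87. ]
W2 [0.575 0.081 0.097] [576.4  87.7 103.8 576.   87.7 576.9  88.1  11.6  74. ] side [575.6  92.1 102.3 576.2  90.  575.9  89.9  11.9  73. ]
rack ((566.8993530273438, 166.939208984375), (86.56910705566406, 256.56201171875), 9.94206714630127)
571
```

View pics/c1.png

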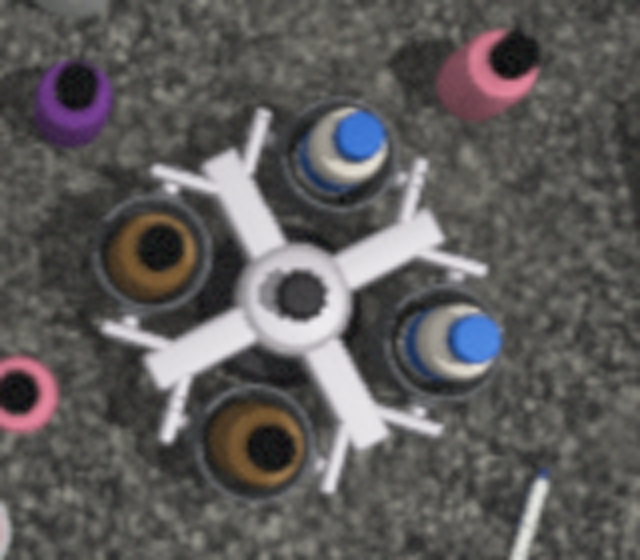

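Call:
arm_command --moves '[[[0.04, -0.08, 0, 0, 0, 0], [0.075, -0.168, 0, 0, 0, 0], [0.075, -0.168, 0, 0, 0, 0], [0.075, -0.168, 0, 0, 0, 0], [0.075, -0.168, 0, 0, 0, 0], [0.075, -0.168, 0, 0, 0, 0], [0.075, -0.168, 0, 0, 0, 0], [0.075, -0.168, 0, 0, 0, 0], [0.075, -0.168, 0, 0, 0, 0], [0.075, -0.168, 0, 0, 0, 0]]]' --claw 0.4

```text
t: 1.1
tcp_pos: [0.312, 0.1597, 0.2312]
tool_rot: [0.366, 3.12, 0.0]
wrist_force: [2.0, 0.4, 1.1]
gripper_width: 0.599
grasp_force: 0.0
```

Call:
arm_command --moves '[[[0.08, -0.18, 0, 0, 0, 0], [0.08, -0.18, 0, 0, 0, 0], [0.08, -0.18, 0, 0, 0, 0], [0.08, -0.18, 0, 0, 0, 0], [0.08, -0.18, 0, 0, 0, 0], [0.08, -0.18, 0, 0, 0, 0], [0.08, -0.18, 0, 0, 0, 0], [0.08, -0.18, 0, 0, 0, 0], [0.08, -0.18, 0, 0, 0, 0], [0.04, -0.08, 0, 0, 0, 0]]]'

```text
t: 2.1
tcp_pos: [0.5025, -0.2674, 0.2305]
tool_rot: [-0.371, -3.119, 0.001]
wrist_force: [0.4, 0.7, 0.2]
gripper_width: 0.601
grasp_force: 0.0
```

```bash
python3 - <<'E'
from h import *
s=get_state();print(s["tcp_pos"],s["tool_rot"])
p,d,w=cloud("wrist"); np.savez("w1.npz",p=p,d=d,w=w)
p2,d2,w2=cloud("top")
cv2.imwrite("pics/w1.png",np.hstack([cv2.resize(p,(400,300)),cv2.resize(p2,(400,300))])[...,::-1])
m=(w[...,2]>.125)&(w[...,2]<.15)&(np.hypot(w[...,0]-.508,w[...,1]+.279)<.03)
P=w[m]; print(len(P)); 
if len(P)>5: print(np.nanmean(P,0),cv2.minEnclosingCircle((P[:,:2]*1000).astype(np.float32)))
E
```

```text
[ 0.50246139 -0.26741435  0.23051337] [-3.70539064e-01 -3.11934665e+00  8.25072078e-04]
1040
[ 0.50634558 -0.27970252  0.13716059] ((508.2149963378906, -280.3916931152344), 14.989516258239746)
```

View pics/w1.png

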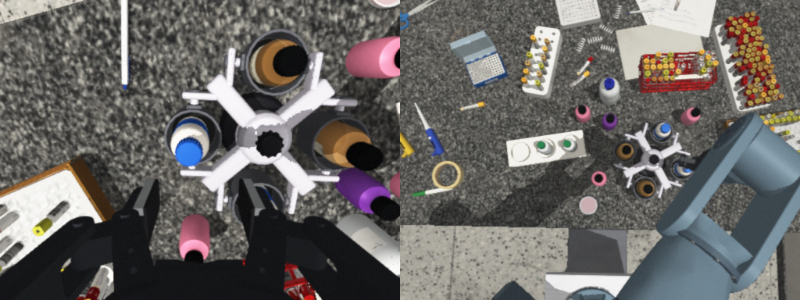

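The wrist picture shows the B1 cap at (190,150) and the fingers straddling column 198. The pose agrees with the top camera, so I go down onto the B1 cap.

Call:
arm_command --moves '[[[0.024, -0.048, -0.05, 0, 0, 0], [0, 0, -0.12, 0, 0, 0], [0, 0, -0.12, 0, 0, 0], [0, 0, -0.1, 0, 0, 0], [0, 0, -0.05, 0, 0, 0], [0, 0, 0, 0, 0, 0]]]'

```text
t: 2.8
tcp_pos: [0.5066, -0.2739, 0.1193]
tool_rot: [-0.365, -3.117, -0.004]
wrist_force: [0.3, 0.2, 0.6]
gripper_width: 0.6
grasp_force: 0.0
```

Call:
arm_command --moves '[[[0, 0, 0, 0, 0, 0], [0, 0, 0, 0, 0, 0], [0, 0, 0, 0, 0, 0], [0, 0, 0, 0, 0, 0], [0, 0, 0, 0, 0, 0], [0, 0, 0, 0, 0, 0]]]' --claw 1

```text
t: 3.4
tcp_pos: [0.5089, -0.2766, 0.1232]
tool_rot: [0.366, 3.117, -0.003]
wrist_force: [-0.5, -0.3, 5.9]
gripper_width: 0.305
grasp_force: 59.6
```

Call:
arm_command --moves '[[[0, 0, 0.02, 0, 0, 0], [0, 0, 0.04, 0, 0, 0], [0, 0, 0.08, 0, 0, 0], [0, 0, 0.1, 0, 0, 0], [0, 0, 0.12, 0, 0, 0], [0, 0, 0.1, 0, 0, 0], [0, 0, 0.05, 0, 0, 0], [0, 0, 0, 0, 0, 0]]]'

```text
t: 4.2
tcp_pos: [0.5088, -0.2763, 0.2511]
tool_rot: [0.366, 3.117, -0.004]
wrist_force: [-0.3, -0.5, -1.6]
gripper_width: 0.303
grasp_force: 59.3
```

```bash
python3 - <<'E'
from h import *
s=get_state();print(s["tcp_pos"],s["gripper_width"],s["grasp_force"],s["wrist_force"])
p,d,w=cloud("side"); q,_,_=cloud("wrist")
cv2.imwrite("pics/s1.png",np.hstack([p[80:280,160:400],q[184:384,100:340]])[...,::-1])
E
```

```text
[ 0.50880303 -0.27625319  0.25113005] 0.3032149152690249 59.25032926577842 [-0.29238904 -0.46133015 -1.57390269]
```

View pics/s1.png

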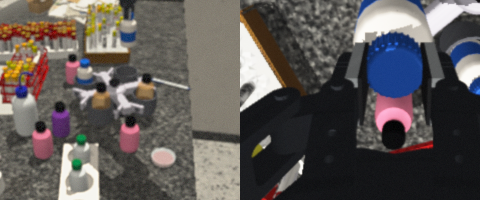

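The right-hand picture shows the blue cap centred between the pads. The side picture shows its bucket empty and the bottle hanging upright at the top. I carry it to the free rack hole.

Call:
arm_command --moves '[[[0.01, 0.08, 0, 0, 0, 0], [0.016, 0.16, 0, 0, 0, 0], [0.016, 0.19, 0, 0, 0, 0], [0.016, 0.19, 0, 0, 0, 0], [0.016, 0.19, 0, 0, 0, 0], [0.016, 0.19, 0, 0, 0, 0], [0.016, 0.19, 0, 0, 0, 0], [0.016, 0.19, 0, 0, 0, 0], [0.016, 0.19, 0, 0, 0, 0], [0.016, 0.19, 0, 0, 0, 0]]]'

```text
t: 5.3
tcp_pos: [0.5452, 0.1662, 0.2466]
tool_rot: [-0.366, -3.117, 0.001]
wrist_force: [0.2, -0.7, -1.2]
gripper_width: 0.304
grasp_force: 59.3
```

Call:
arm_command --moves '[[[0.01, 0.16, 0, 0, 0, 0], [0.01, 0.12, 0, 0, 0, 0], [0.01, 0.07, 0, 0, 0, 0], [0, 0, 0, 0, 0, 0], [0, 0, 0, 0, 0, 0]]]'

```text
t: 5.8
tcp_pos: [0.5536, 0.2511, 0.2475]
tool_rot: [-0.366, -3.118, 0.002]
wrist_force: [-0.9, -0.7, -1.7]
gripper_width: 0.299
grasp_force: 59.4
```

Call:
arm_command --moves '[[[-0.003, 0.002, -0.06, 0, 0, 0], [0, 0, -0.12, 0, 0, 0], [0, 0, -0.12, 0, 0, 0], [0, 0, -0.12, 0, 0, 0], [0, 0, -0.1, 0, 0, 0], [0, 0, -0.06, 0, 0, 0], [0, 0, -0.04, 0, 0, 0], [0, 0, 0, 0, 0, 0], [0, 0, 0, 0, 0, 0]]]'

```text
t: 6.7
tcp_pos: [0.554, 0.2523, 0.0947]
tool_rot: [0.367, 3.119, 0.001]
wrist_force: [0.8, 0.2, -1.2]
gripper_width: 0.303
grasp_force: 59.4
```

Call:
arm_command --moves '[[[0, 0, -0.01, 0, 0, 0], [0, 0, -0.006, 0, 0, 0], [0, 0, 0, 0, 0, 0], [0, 0, 0, 0, 0, 0]]]'

```text
t: 7.1
tcp_pos: [0.5533, 0.2525, 0.0901]
tool_rot: [0.366, 3.12, 0.0]
wrist_force: [-1.2, -0.5, -2.2]
gripper_width: 0.304
grasp_force: 59.4
```

Call:
arm_command --moves '[[[0, 0, -0.008, 0, 0, 0], [0, 0, -0.004, 0, 0, 0], [0, 0, 0, 0, 0, 0], [0, 0, 0, 0, 0, 0]]]'

```text
t: 7.5
tcp_pos: [0.5547, 0.2524, 0.0892]
tool_rot: [0.366, 3.117, 0.001]
wrist_force: [-3.1, -1.6, 10.5]
gripper_width: 0.303
grasp_force: 60.7
```

Call:
arm_command --moves '[[[0, 0, 0, 0, 0, 0], [0, 0, 0, 0, 0, 0], [0, 0, 0, 0, 0, 0], [0, 0, 0.06, 0, 0, 0], [0, 0, 0.12, 0, 0, 0], [0, 0, 0.16, 0, 0, 0], [0, 0, 0.16, 0, 0, 0], [-0.02, -0.06, 0.08, 0, 0, 0], [-0.04, -0.12, 0, 0, 0, 0], [-0.05, -0.18, 0, 0, 0, 0]]]' --claw 0.4

```text
t: 8.5
tcp_pos: [0.5262, 0.1629, 0.2342]
tool_rot: [0.361, 3.117, 0.002]
wrist_force: [-0.1, -1.7, 0.3]
gripper_width: 0.604
grasp_force: 0.0
```

Call:
arm_command --moves '[[[-0.045, -0.18, 0, 0, 0, 0], [-0.045, -0.18, 0, 0, 0, 0], [-0.045, -0.18, 0, 0, 0, 0], [-0.045, -0.18, 0, 0, 0, 0], [-0.045, -0.18, 0, 0, 0, 0], [-0.045, -0.18, 0, 0, 0, 0], [-0.03, -0.1, 0, 0, 0, 0], [-0.02, -0.06, 0, 0, 0, 0], [0, 0, 0, 0, 0, 0], [0, 0, 0, 0, 0, 0]]]'

```text
t: 9.5
tcp_pos: [0.4458, -0.1476, 0.2325]
tool_rot: [0.368, 3.119, 0.0]
wrist_force: [-0.2, -0.7, -1.4]
gripper_width: 0.601
grasp_force: 0.0
```

```bash
cat >> h.py <<'E'
def find(n,x,y,zl,zh,r=.03):
    p,d,w=cloud(n); P=w[(w[...,2]>zl)&(w[...,2]<zh)&(np.hypot(w[...,0]-x,w[...,1]-y)<r)]
    return (len(P),np.nanmedian(P[:,2]),cv2.minEnclosingCircle((P[:,:2]*1000).astype(np.float32))) if len(P)>5 else len(P)
E
python3 - <<'E'
from h import *
print(get_state()["tcp_pos"])
print("A2",find("wrist",.442,-.161,.128,.15),"W1",find("wrist",.569,.17,.095,.115))
print("rackB1",[find(n,.5525,.252,.095,.118) for n in("top","side")])
E
```

```text
[ 0.44581044 -0.14763936  0.23249108]
A2 (940, np.float64(0.13698527028187613), ((442.0047607421875, -162.4569091796875), 14.174978256225586)) W1 0
rackB1 [(119, np.float64(0.10385088718909316), ((552.3543701171875, 248.21368408203125), 14.704049110412598)), (162, np.float64(0.10371719560734818), ((551.6979370117188, 250.40235900878906), 14.515329360961914))]
```

Call:
arm_command --moves '[[[-0.013, -0.05, -0.05, 0, 0, 0], [0, 0, -0.12, 0, 0, 0], [0, 0, -0.12, 0, 0, 0], [0, 0, -0.1, 0, 0, 0], [0, 0, -0.05, 0, 0, 0], [0, 0, 0, 0, 0, 0], [0, 0, 0, 0, 0, 0]]]'

```text
t: 10.4
tcp_pos: [0.4428, -0.1605, 0.1222]
tool_rot: [0.366, 3.12, -0.0]
wrist_force: [0.6, 0.5, -0.4]
gripper_width: 0.603
grasp_force: 0.0
```

Call:
arm_command --moves '[[[0, 0, 0, 0, 0, 0], [0, 0, 0, 0, 0, 0], [0, 0, 0, 0, 0, 0], [0, 0, 0, 0, 0, 0], [0, 0, 0, 0, 0, 0], [0, 0, 0, 0, 0, 0]]]' --claw 1

```text
t: 11.0
tcp_pos: [0.4436, -0.1609, 0.1234]
tool_rot: [0.366, 3.117, -0.002]
wrist_force: [-0.3, 0.7, 6.7]
gripper_width: 0.298
grasp_force: 59.1
```

Call:
arm_command --moves '[[[0, 0, 0.02, 0, 0, 0], [0, 0, 0.04, 0, 0, 0], [0, 0, 0.08, 0, 0, 0], [0, 0, 0.1, 0, 0, 0], [0, 0, 0.12, 0, 0, 0], [0, 0, 0.1, 0, 0, 0], [0, 0, 0.05, 0, 0, 0], [0, 0, 0, 0, 0, 0]]]'

```text
t: 11.8
tcp_pos: [0.4434, -0.1607, 0.2514]
tool_rot: [0.366, 3.117, -0.003]
wrist_force: [0.5, -0.7, -1.9]
gripper_width: 0.297
grasp_force: 59.2
```

Call:
arm_command --moves '[[[0.03, -0.05, 0, 0, 0, 0], [0.06, -0.1, 0, 0, 0, 0], [0.08, -0.14, 0, 0, 0, 0], [0.06, -0.11, 0, 0, 0, 0], [0.036, -0.063, 0, 0, 0, 0], [0, 0, -0.05, 0, 0, 0], [0, 0, -0.1, 0, 0, 0], [0, 0, -0.12, 0, 0, 0], [0, 0, -0.08, 0, 0, 0], [0, 0, -0.05, 0, 0, 0]]]'

```text
t: 12.8
tcp_pos: [0.5068, -0.274, 0.1449]
tool_rot: [-0.365, -3.115, -0.006]
wrist_force: [-0.3, -0.2, -1.7]
gripper_width: 0.295
grasp_force: 59.3
```

```bash
python3 - <<'E'
from h import *
print(get_state()["tcp_pos"])
p,d,w=cloud("side"); q,_,_=cloud("wrist")
cv2.imwrite("pics/s2.png",cv2.resize(np.hstack([p[80:240,200:360],q[224:384,140:300]]),None,fx=2,fy=2)[...,::-1])
E
```

```text
[ 0.50683192 -0.27398507  0.14491522]
```

View pics/s2.png

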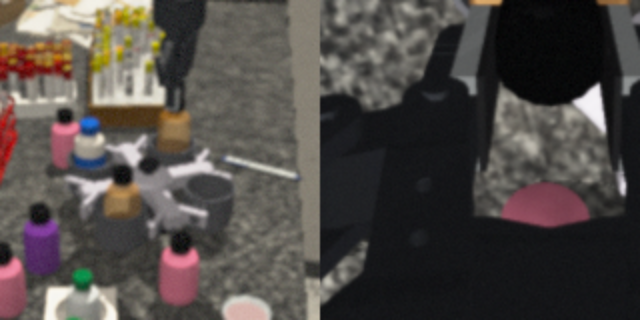

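The side picture shows the amber at (172,130), upright and entering the far bucket. I lower it the rest of the way.

Call:
arm_command --moves '[[[0.01, -0.008, -0.04, 0, 0, 0], [0, 0, -0.03, 0, 0, 0], [0, 0, -0.01, 0, 0, 0], [0, 0, -0.005, 0, 0, 0], [0, 0, 0, 0, 0, 0]]]'

```text
t: 13.4
tcp_pos: [0.5116, -0.278, 0.1283]
tool_rot: [0.366, 3.12, -0.0]
wrist_force: [0.1, -0.7, -1.1]
gripper_width: 0.3
grasp_force: 59.3
```

Call:
arm_command --moves '[[[-0.003, 0.004, -0.012, 0, 0, 0], [0, 0, -0.01, 0, 0, 0], [0, 0, -0.004, 0, 0, 0], [0, 0, 0, 0, 0, 0], [0, 0, 0, 0, 0, 0]]]'

```text
t: 13.9
tcp_pos: [0.5116, -0.2775, 0.1235]
tool_rot: [0.366, 3.118, -0.002]
wrist_force: [-1.4, 0.6, 7.8]
gripper_width: 0.299
grasp_force: 60.3
```

Call:
arm_command --moves '[[[0, 0, 0, 0, 0, 0], [0, 0, 0, 0, 0, 0], [0, 0, 0, 0, 0, 0], [0, 0, 0.06, 0, 0, 0], [0, 0, 0.12, 0, 0, 0], [0, 0, 0.14, 0, 0, 0], [0.01, 0.06, 0.12, 0, 0, 0], [0.02, 0.14, 0, 0, 0, 0], [0.025, 0.18, 0, 0, 0, 0], [0.025, 0.18, 0, 0, 0, 0]]]' --claw 0.4

```text
t: 14.9
tcp_pos: [0.531, -0.136, 0.2331]
tool_rot: [0.369, 3.118, -0.001]
wrist_force: [0.8, -0.2, -1.0]
gripper_width: 0.598
grasp_force: 0.0
```

Call:
arm_command --moves '[[[0.025, 0.18, 0, 0, 0, 0], [0.025, 0.18, 0, 0, 0, 0], [0.025, 0.18, 0, 0, 0, 0], [0.025, 0.18, 0, 0, 0, 0], [0.025, 0.18, 0, 0, 0, 0], [0.02, 0.15, 0, 0, 0, 0], [0.015, 0.1, 0, 0, 0, 0], [0.01, 0.06, 0, 0, 0, 0], [0, 0, 0, 0, 0, 0], [0, 0, 0, 0, 0, 0]]]'

```text
t: 15.9
tcp_pos: [0.5732, 0.1648, 0.2318]
tool_rot: [0.366, 3.12, -0.001]
wrist_force: [0.1, 1.0, 0.3]
gripper_width: 0.598
grasp_force: 0.0
```

```bash
python3 - <<'E'
from h import *
print(get_state()["tcp_pos"])
print("W1",find("wrist",.569,.17,.095,.115))
print("A2",[find(n,.51,-.277,.128,.15) for n in("top","side")])
E
```

```text
[0.57323306 0.16484403 0.23177862]
W1 (541, np.float64(0.10370821271666521), ((571.8053588867188, 170.14608764648438), 12.084524154663086))
A2 [(127, np.float64(0.13729007541932936), ((510.1926574707031, -278.32354736328125), 13.93199348449707)), (51, np.float64(0.13623114092576213), ((507.2631530761719, -275.97235107421875), 15.39881420135498))]
```

Call:
arm_command --moves '[[[-0.006, 0.026, -0.05, 0, 0, 0], [0, 0, -0.12, 0, 0, 0], [0, 0, -0.14, 0, 0, 0], [0, 0, -0.12, 0, 0, 0], [0, 0, -0.083, 0, 0, 0], [0, 0, -0.05, 0, 0, 0], [0, 0, 0, 0, 0, 0], [0, 0, 0, 0, 0, 0]]]'

```text
t: 16.85
tcp_pos: [0.5721, 0.1721, 0.0913]
tool_rot: [0.367, 3.119, 0.0]
wrist_force: [-0.1, 0.8, 1.1]
gripper_width: 0.601
grasp_force: 0.0
```

Call:
arm_command --moves '[[[0, 0, 0, 0, 0, 0], [0, 0, 0, 0, 0, 0], [0, 0, 0, 0, 0, 0], [0, 0, 0, 0, 0, 0], [0, 0, 0, 0, 0, 0], [0, 0, 0, 0, 0, 0]]]' --claw 1

```text
t: 17.45
tcp_pos: [0.5729, 0.1721, 0.0925]
tool_rot: [0.366, 3.117, 0.001]
wrist_force: [-1.5, -0.8, 6.8]
gripper_width: 0.244
grasp_force: 58.8
```

Call:
arm_command --moves '[[[0, 0, 0.02, 0, 0, 0], [0, 0, 0.04, 0, 0, 0], [0, 0, 0.1, 0, 0, 0], [0, 0, 0.14, 0, 0, 0], [0, 0, 0.16, 0, 0, 0], [0, 0, 0.12, 0, 0, 0], [0, 0, 0.06, 0, 0, 0], [0, 0, 0, 0, 0, 0]]]'

```text
t: 18.25
tcp_pos: [0.5729, 0.1723, 0.2536]
tool_rot: [0.366, 3.115, 0.002]
wrist_force: [0.4, 0.4, -1.3]
gripper_width: 0.243
grasp_force: 58.8
```

Call:
arm_command --moves '[[[-0.03, -0.08, 0, 0, 0, 0], [-0.055, -0.14, 0, 0, 0, 0], [-0.07, -0.18, 0, 0, 0, 0], [-0.07, -0.18, 0, 0, 0, 0], [-0.07, -0.18, 0, 0, 0, 0], [-0.07, -0.18, 0, 0, 0, 0], [-0.065, -0.16, 0, 0, 0, 0], [-0.05, -0.13, 0, 0, 0, 0], [-0.04, -0.1, 0, 0, 0, 0], [0, 0, 0, 0, 0, 0]]]'

```text
t: 19.25
tcp_pos: [0.4397, -0.1625, 0.2486]
tool_rot: [-0.373, -3.116, -0.001]
wrist_force: [0.1, -0.3, -1.5]
gripper_width: 0.243
grasp_force: 59.0
```

Call:
arm_command --moves '[[[0, 0, -0.05, 0, 0, 0], [0, 0, -0.1, 0, 0, 0], [0, 0, -0.12, 0, 0, 0], [0, 0, -0.08, 0, 0, 0], [0, 0, -0.05, 0, 0, 0], [0, 0, 0, 0, 0, 0], [0, 0, 0, 0, 0, 0]]]'

```text
t: 19.95
tcp_pos: [0.442, -0.1599, 0.1508]
tool_rot: [-0.365, -3.12, -0.0]
wrist_force: [-0.4, -0.4, -0.6]
gripper_width: 0.244
grasp_force: 59.0
```

Call:
arm_command --moves '[[[0.003, 0, -0.04, 0, 0, 0], [0, 0, -0.04, 0, 0, 0], [0, 0, -0.016, 0, 0, 0], [0, 0, -0.008, 0, 0, 0], [0, 0, 0, 0, 0, 0], [0, 0, 0, 0, 0, 0]]]'

```text
t: 20.55
tcp_pos: [0.4437, -0.1611, 0.1265]
tool_rot: [0.366, 3.117, -0.002]
wrist_force: [-1.5, 1.1, 10.9]
gripper_width: 0.24
grasp_force: 60.0
```

Call:
arm_command --moves '[[[0, 0, 0, 0, 0, 0], [0, 0, 0, 0, 0, 0], [0, 0, 0, 0, 0, 0], [0, 0, 0.06, 0, 0, 0], [0, 0, 0.12, 0, 0, 0], [0, 0, 0.14, 0, 0, 0], [0.06, -0.016, 0.1, 0, 0, 0], [0.12, -0.032, 0, 0, 0, 0], [0.16, -0.043, 0, 0, 0, 0], [0.16, -0.043, 0, 0, 0, 0]]]' --claw 0.4

```text
t: 21.55
tcp_pos: [0.5688, -0.1942, 0.2299]
tool_rot: [0.367, 3.12, -0.001]
wrist_force: [-0.3, -0.2, 0.6]
gripper_width: 0.598
grasp_force: 0.0
```

Call:
arm_command --moves '[[[0.12, -0.032, 0, 0, 0, 0], [0.06, -0.016, 0, 0, 0, 0], [0.03, -0.008, 0, 0, 0, 0], [0, 0, 0, 0, 0, 0], [0, 0, 0, 0, 0, 0]]]'

```text
t: 22.05
tcp_pos: [0.6192, -0.2076, 0.2294]
tool_rot: [-0.366, -3.119, -0.0]
wrist_force: [-0.1, 0.6, 0.2]
gripper_width: 0.599
grasp_force: 0.0
```

```bash
python3 - <<'E'
from h import *
print(get_state()["tcp_pos"])
print("B2",find("wrist",.627,-.211,.128,.15))
print("W1",[find(n,.443,-.161,.128,.15) for n in("top","side","wrist")])
E
```

```text
[ 0.61920776 -0.20762052  0.22944685]
B2 (1019, np.float64(0.13809509591887717), ((627.2347412109375, -213.18765258789062), 15.130620956420898))
W1 [0, (54, np.float64(0.13689125619654197), ((440.0942687988281, -160.3919677734375), 12.30864429473877)), 0]
```

Call:
arm_command --moves '[[[0.033, -0.014, -0.05, 0, 0, 0], [0, 0, -0.11, 0, 0, 0], [0, 0, -0.12, 0, 0, 0], [0, 0, -0.09, 0, 0, 0], [0, 0, -0.05, 0, 0, 0], [0, 0, 0, 0, 0, 0], [0, 0, 0, 0, 0, 0]]]'

```text
t: 22.95
tcp_pos: [0.6287, -0.2116, 0.1253]
tool_rot: [0.366, 3.119, -0.0]
wrist_force: [1.0, -0.7, 0.7]
gripper_width: 0.603
grasp_force: 0.0
```

Call:
arm_command --moves '[[[0, 0, 0, 0, 0, 0], [0, 0, 0, 0, 0, 0], [0, 0, 0, 0, 0, 0], [0, 0, 0, 0, 0, 0], [0, 0, 0, 0, 0, 0], [0, 0, 0, 0, 0, 0]]]' --claw 1

```text
t: 23.55
tcp_pos: [0.6293, -0.2121, 0.1269]
tool_rot: [0.366, 3.117, -0.002]
wrist_force: [-1.0, -1.0, 6.7]
gripper_width: 0.303
grasp_force: 59.2
```

Call:
arm_command --moves '[[[0, 0, 0.02, 0, 0, 0], [0, 0, 0.04, 0, 0, 0], [0, 0, 0.08, 0, 0, 0], [0, 0, 0.12, 0, 0, 0], [0, 0, 0.12, 0, 0, 0], [0, 0, 0.1, 0, 0, 0], [0, 0, 0.05, 0, 0, 0], [0, 0, 0, 0, 0, 0]]]'

```text
t: 24.35
tcp_pos: [0.6291, -0.2118, 0.2599]
tool_rot: [0.366, 3.116, -0.002]
wrist_force: [0.7, -0.3, -1.6]
gripper_width: 0.298
grasp_force: 59.1
```

```bash
python3 - <<'E'
from h import *
for n in("top","side"):
    w=np.load(n+"0.npz")["w"]; m=(w[...,2]>.145)&(w[...,2]<.25)&(w[...,0]>.5)&(w[...,0]<.85)&(abs(w[...,1])<.15)
    P=w[m];print(len(P),P.min(0),P.max(0),np.median(P,0))
E
```

```text
43 [ 0.72492537 -0.04057478  0.15151908] [ 0.76237372 -0.02898487  0.19755586] [ 0.7411228  -0.03347067  0.19126282]
55 [ 0.72130973 -0.04122527  0.1455164 ] [ 0.76440261 -0.0270987   0.19497015] [ 0.75596275 -0.03640963  0.18150124]
```

Call:
arm_command --moves '[[[-0.04, 0.07, 0, 0, 0, 0], [-0.06, 0.13, 0, 0, 0, 0], [-0.06, 0.18, 0, 0, 0, 0], [-0.04, 0.19, 0, 0, 0, 0], [-0.022, 0.19, 0, 0, 0, 0], [-0.01, 0.19, 0, 0, 0, 0], [-0.005, 0.19, 0, 0, 0, 0], [-0.005, 0.17, 0, 0, 0, 0], [0, 0.13, 0, 0, 0, 0], [0, 0.07, 0, 0, 0, 0]]]'

```text
t: 25.35
tcp_pos: [0.5661, 0.169, 0.2551]
tool_rot: [-0.362, -3.117, -0.0]
wrist_force: [1.0, 0.3, -1.8]
gripper_width: 0.299
grasp_force: 59.2
```

Call:
arm_command --moves '[[[0, 0.018, 0, 0, 0, 0], [0, 0, -0.06, 0, 0, 0], [0, 0, -0.1, 0, 0, 0], [0, 0, -0.12, 0, 0, 0], [0, 0, -0.12, 0, 0, 0], [0, 0, -0.1, 0, 0, 0], [0, 0, -0.06, 0, 0, 0], [0, 0, 0, 0, 0, 0], [0, 0, 0, 0, 0, 0]]]'

```text
t: 26.25
tcp_pos: [0.568, 0.1699, 0.1174]
tool_rot: [0.368, 3.12, -0.0]
wrist_force: [0.8, -0.1, -0.2]
gripper_width: 0.301
grasp_force: 59.3
```

Position is right for the middle hole, so I lower to about 0.093.

Call:
arm_command --moves '[[[0, 0, -0.04, 0, 0, 0], [0, 0, -0.035, 0, 0, 0], [0, 0, -0.015, 0, 0, 0], [0, 0, -0.01, 0, 0, 0], [0, 0, 0, 0, 0, 0], [0, 0, 0, 0, 0, 0]]]'

```text
t: 26.85
tcp_pos: [0.5681, 0.1706, 0.093]
tool_rot: [0.366, 3.119, -0.0]
wrist_force: [-1.7, -1.3, 4.3]
gripper_width: 0.299
grasp_force: 59.8
```

Call:
arm_command --moves '[[[0, 0, -0.002, 0, 0, 0], [0, 0, 0, 0, 0, 0], [0, 0, 0, 0, 0, 0], [0, 0, 0.06, 0, 0, 0], [0, 0, 0.14, 0, 0, 0], [0, 0, 0.18, 0, 0, 0], [0, -0.06, 0.14, 0, 0, 0], [0.018, -0.14, 0.03, 0, 0, 0], [0.018, -0.1, 0, 0, 0, 0], [0, -0.02, 0, 0, 0, 0]]]' --claw 0.4

```text
t: 27.85
tcp_pos: [0.5777, 0.0883, 0.2313]
tool_rot: [0.37, 3.117, -0.001]
wrist_force: [0.2, 0.8, 0.4]
gripper_width: 0.598
grasp_force: 0.0
```

```bash
python3 - <<'E'
from h import *
print(find("wrist",.577,.089,.095,.115),get_state()["tcp_pos"])
print("B2",[find(n,.568,.17,.095,.115) for n in("side","wrist")])
E
```

```text
(527, np.float64(0.10362534421117747), ((577.516845703125, 89.13179016113281), 12.12289047241211)) [0.5771073  0.08883297 0.23050446]
B2 [(135, np.float64(0.10384741603563129), ((565.2861938476562, 171.11178588867188), 15.42042350769043)), (890, np.float64(0.1041013857145376), ((566.2813720703125, 169.5634765625), 15.155364036560059))]
```

Call:
arm_command --moves '[[[0.003, 0.005, -0.05, 0, 0, 0], [0, 0, -0.12, 0, 0, 0], [0, 0, -0.14, 0, 0, 0], [0, 0, -0.12, 0, 0, 0], [0, 0, -0.076, 0, 0, 0], [0, 0, -0.048, 0, 0, 0], [0, 0, 0, 0, 0, 0], [0, 0, 0, 0, 0, 0]]]'

```text
t: 28.8
tcp_pos: [0.5777, 0.0924, 0.0911]
tool_rot: [0.365, 3.12, 0.0]
wrist_force: [0.5, 0.2, 0.1]
gripper_width: 0.598
grasp_force: 0.0
```

Call:
arm_command --moves '[[[0, 0, 0, 0, 0, 0], [0, 0, 0, 0, 0, 0], [0, 0, 0, 0, 0, 0], [0, 0, 0, 0, 0, 0], [0, 0, 0, 0, 0, 0], [0, 0, 0, 0, 0, 0]]]' --claw 1

```text
t: 29.4
tcp_pos: [0.5787, 0.0916, 0.0924]
tool_rot: [0.366, 3.117, 0.0]
wrist_force: [-1.1, -1.1, 6.2]
gripper_width: 0.237
grasp_force: 58.8
```

Call:
arm_command --moves '[[[0, 0, 0.02, 0, 0, 0], [0, 0, 0.04, 0, 0, 0], [0, 0, 0.1, 0, 0, 0], [0, 0, 0.14, 0, 0, 0], [0, 0, 0.16, 0, 0, 0], [0, 0, 0.12, 0, 0, 0], [0, 0, 0.06, 0, 0, 0], [0, 0, 0, 0, 0, 0]]]'

```text
t: 30.2
tcp_pos: [0.5787, 0.0919, 0.2535]
tool_rot: [0.366, 3.115, 0.001]
wrist_force: [-0.1, 0.3, -0.9]
gripper_width: 0.245
grasp_force: 58.6
```

Call:
arm_command --moves '[[[0, -0.08, 0, 0, 0, 0], [0, -0.14, 0, 0, 0, 0], [0, -0.18, 0, 0, 0, 0], [0.005, -0.19, 0, 0, 0, 0], [0.02, -0.19, 0, 0, 0, 0], [0.04, -0.17, 0, 0, 0, 0], [0.05, -0.13, 0, 0, 0, 0], [0.045, -0.08, 0, 0, 0, 0], [0.028, -0.045, 0, 0, 0, 0], [0, 0, 0, 0, 0, 0]]]'

```text
t: 31.2
tcp_pos: [0.624, -0.2102, 0.2484]
tool_rot: [-0.368, -3.117, -0.002]
wrist_force: [0.2, -0.1, -1.8]
gripper_width: 0.24
grasp_force: 58.7
```

Call:
arm_command --moves '[[[0, 0, -0.05, 0, 0, 0], [0, 0, -0.1, 0, 0, 0], [0, 0, -0.12, 0, 0, 0], [0, 0, -0.08, 0, 0, 0], [0, 0, -0.05, 0, 0, 0], [0, 0, 0, 0, 0, 0], [0, 0, 0, 0, 0, 0]]]'

```text
t: 31.9
tcp_pos: [0.6247, -0.2088, 0.1513]
tool_rot: [0.365, 3.12, -0.0]
wrist_force: [0.4, -0.1, -1.5]
gripper_width: 0.242
grasp_force: 58.7
```

Call:
arm_command --moves '[[[0.004, -0.003, -0.04, 0, 0, 0], [0, 0, -0.04, 0, 0, 0], [0, 0, -0.016, 0, 0, 0], [0, 0, -0.008, 0, 0, 0], [0, 0, 0, 0, 0, 0], [0, 0, 0, 0, 0, 0]]]'

```text
t: 32.5
tcp_pos: [0.6264, -0.2106, 0.1266]
tool_rot: [0.366, 3.118, -0.001]
wrist_force: [-1.3, 0.2, 6.4]
gripper_width: 0.24
grasp_force: 59.5
```

Contact, so I release, retreat up and move aside for a final look.

Call:
arm_command --moves '[[[0, 0, 0, 0, 0, 0], [0, 0, 0, 0, 0, 0], [0, 0, 0, 0, 0, 0], [0, 0, 0.06, 0, 0, 0], [0, 0, 0.12, 0, 0, 0], [0, 0, 0.16, 0, 0, 0], [0, 0, 0.16, 0, 0, 0], [-0.05, 0.06, 0.06, 0, 0, 0], [-0.1, 0.12, 0, 0, 0, 0], [-0.12, 0.16, 0, 0, 0, 0]]]' --claw 0.4

```text
t: 33.5
tcp_pos: [0.5581, -0.1257, 0.2667]
tool_rot: [0.369, 3.117, -0.002]
wrist_force: [-0.1, 0.7, -0.1]
gripper_width: 0.6
grasp_force: 0.0
```

Call:
arm_command --moves '[[[-0.1, 0.17, 0, 0, 0, 0], [-0.1, 0.17, 0, 0, 0, 0], [-0.1, 0.17, 0, 0, 0, 0], [-0.08, 0.17, 0, 0, 0, 0], [-0.08, 0.17, 0, 0, 0, 0], [-0.06, 0.17, 0, 0, 0, 0], [-0.04, 0.16, 0, 0, 0, 0], [-0.02, 0.1, 0, 0, 0, 0], [0, 0.05, 0, 0, 0, 0], [0, 0, 0, 0, 0, 0]]]'

```text
t: 34.5
tcp_pos: [0.4131, 0.2083, 0.2655]
tool_rot: [0.363, 3.119, 0.0]
wrist_force: [0.1, -0.5, -0.5]
gripper_width: 0.6
grasp_force: 0.0
```

```bash
python3 - <<'E'
from h import *
print(get_state()["tcp_pos"])
for k,x,y,a,b in[("A1",.558,-.095,.128,.15),("A2",.51,-.277,.128,.15),("W1",.443,-.161,.128,.15),("W2",.626,-.21,.128,.15),("B1",.5525,.25,.095,.115),("B2",.567,.17,.095,.115)]:
    print(k,find("top",x,y,a,b),find("side",x,y,a,b))
p,_,_=cloud("side");q,_,_=cloud("top")
cv2.imwrite("pics/fin.png",np.hstack([cv2.resize(q,(400,300)),cv2.resize(p[120:330,170:380],(300,300))])[...,::-1])
E
```

```text
[0.41312498 0.20831325 0.26554864]
A1 (113, np.float64(0.13691361923924952), ((558.7494506835938, -95.96359252929688), 14.072030067443848)) (74, np.float64(0.1361555048656477), ((556.9415283203125, -95.46160888671875), 15.333025932312012))
A2 (126, np.float64(0.1370936401920658), ((510.31671142578125, -278.8326110839844), 14.074568748474121)) (53, np.float64(0.13618253033818165), ((508.9101867675781, -276.996337890625), 14.67039680480957))
W1 (90, np.float64(0.13795599871940634), ((441.01373291015625, -162.43792724609375), 11.82889175415039)) (30, np.float64(0.1361306888670777), ((443.2650146484375, -159.52285766601562), 11.566085815429688))
W2 (85, np.float64(0.13766175349854995), ((624.6607055664062, -212.67202758789062), 11.700798034667969)) (43, np.float64(0.13657206801888191), ((622.27734375, -211.25384521484375), 11.655872344970703))
B1 (119, np.float64(0.10404177687134775), ((552.4407348632812, 248.5752716064453), 14.92479419708252)) (160, np.float64(0.1037266718291946), ((551.492919921875, 251.15231323242188), 14.930191993713379))
B2 (117, np.float64(0.10413101197620575), ((565.525146484375, 169.8464813232422), 14.953886032104492)) (136, np.float64(0.1034527712679004), ((565.1983642578125, 171.06436157226562), 14.734456062316895))
```

View pics/fin.png

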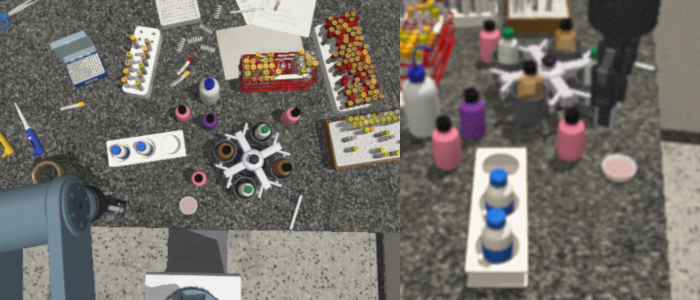

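In the final top view the ambers are at (226,150) and (282,168), opposite each other. The whites are at (263,131) and (247,190), also opposite, and the balance bottles are in the rack at (118,150) and (142,147). All the cap heights match fully seated bottles.

```bash
python3 -c "
from station import *
print(job_done())"
```

```text
the job is handed in; nothing more can be done
None
```

The rotor is reloaded and handed in: ambers opposite each other, whites in the other two opposite buckets, both balance bottles in the rack, all upright and fully seated in the final images, at about 35 s of the 120 s allowed.

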